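# Clear the packing scraps off the parcel scale

## Robot

A 6-joint arm with a two-finger parallel gripper is mounted at the origin on the work surface. World frame = base frame: x ahead of the robot, y to its left, z up, the work surface at z = 0. Lengths are in m, angles in rad, forces in N, time in s.
With the tool pointing down it reaches from about 0.275 to 1 m from the base axis. Payload 8.4 kg.
Tool frame: the origin (TCP) lies on the centre line of the jaws, within the pads' length; the fingertips stand 17 mm ahead of it and the grasp point (between the pads) lies 2 mm behind it (bot.tcp_to_tips is the z of the fingertips in the tool frame, in m); z points along the fingers, y is the line along which they close (so a half turn about z gives the same grasp; the last joint's range is limited). The gripper opens to 85 mm and grips with 20 to 120 N. Pads are 22 mm wide; open, the fingers measure 114 mm over their backs; the gripper's body (76 mm by 85 mm) begins 54 mm behind the grasp point. The pads swing forward as they close: fully open they stand 13 mm farther back than shut.
Start: joints at [-1.228, 0.353, 1.633, -0, 1.155, -0.002], TCP at [0.211, -0.588, 0.216] pointing down, gripper open.
Joint ranges: [-2.63, 2.63], [-0.92, 2.1], [0.06, 2.66], [-1.3, 4.44], [0, 2.69], [-3.02, 3.02]. Speed limits (rad/s): [2.22, 2.22, 2.79, 3.14, 3.14, 3.14].

## Interface

Orientations are given as a unit quaternion [x, y, z, w].
In Python, from workcell import bot, hand, kinematics, get_obs, vision, hand_in gives the robot as it stands. The module is installed in compiled form; this text tells all that it offers. Calls block until the motion is done:
- bot.reach(position, orientation): joint-space move of the TCP to a pose.
- bot.servo_line(position, ori=None, velocity=0.15): straight line of the TCP; ori=None keeps the orientation; velocity is the mean speed in m/s.
- bot.goto_joints(angles): joint-space move.
- hand.move_gripper(opening, strength=None): finger opening in m; strength is the grip in N (None keeps the last); returns when the fingers have stopped.
- bot.dwell(seconds).
- kinematics.solve_ik(position, orientation): joint angles nearest the present ones, or None.
- get_obs(): the state.
- vision.read_camera(name): name is "scene" or "top"; returns a dict with "frame" (480x640x3 uint8, red, green, blue), "intrinsics" (3x3 intrinsics, pixels), "dist" ([k1, k2, p1, p2, k3] as OpenCV has them; the pictures are not rectified), "view" (4x4, takes a point from world to camera coordinates). Camera axes: x right, y down, z forward; pixel columns grow to the right and rows downward; lengths in m; the calibration is good to about 2 mm. A picture is of the moment at which its call begins. There is no depth.
A pose or a line that the arm cannot do raises bot.IKError and nothing moves.
- hand_in(): hands the job in; it is judged then, once.
The state is a dict: "time_s": time; "joint_pos": joint angles; "joint_vel": joint speeds; "joint_efforts": joint torques, N m; "position": TCP position; "orientation": TCP orientation; "wrist_force": force on the tool from outside, world axes, zero at the start; "ft_torque": the same for the moment, N m; "gripper_width": finger opening in m; "grip_force": force on a finger pad.
Only numpy, scipy, OpenCV 4.12 (cv2) and the standard library are available. Lean on these libraries where they do the work, as an engineer would, in place of code of your own. Each camera call takes 0.05 s, during which the arm holds its last target. There are 200 camera calls.

## Task

A parcel is sitting on the scale to be weighed, but two packing scraps, a U-shaped foam offcut and an empty cardboard tape core, are lying on the pan with it. Clear both scraps off the pan into the cut-down scrap box that stands against its back edge; sweeping them over the edge is fine. Leave the parcel where it sits, and do not disturb the full tape roll on the desk.

Things in the scene. Friction and masses are not known exactly. Their poses are not given: they have to be found in the camera images.
- pan (a point): centre of the top face of the scale's pan, fixed: a flat level stainless plate, 300 mm along its x axis and 400 mm along its y axis, its top 100 mm above the desk. Its x axis points away from the robot towards the back edge, 150 mm from this point; the scrap box stands behind that edge. z up. The scale's indicator head stands left of the pan, from 215 to 365 mm along +y and from -70 to +10 mm along x, its top 40 mm above the pan
- box_rim (a point): middle of the top of the near long wall of the scrap box, a loose open cardboard box (0.6 kg), 240 mm along its x axis, 460 mm along y, 85 mm tall, walls and floor 6 mm thick; inside: 3 to 231 mm along +x, 224 mm either way along y, floor 79 mm below this point. The wall is 5 to 18 mm behind the pan's back edge, its rim 15 mm below the pan's top. x away from the robot, z up
- foam: foam offcut, white, about 25 g, a U-shaped channel lying with the channel open upwards, 85 mm along its x axis, 90 mm along its y axis, 45 mm tall; two upright flanges 18 mm thick at its -x and +x ends run along y, floor 16 mm thick. Origin at the centre, half-way up. At the start its x axis points roughly along the pan's x axis
- core: empty tape core: a plain cardboard ring standing on its end, outer diameter 86 mm, wall 5 mm, 48 mm tall, about 35 g. Origin at the centre, half-way up, z along the ring's axis
- parcel: small taped carton on the pan, to be left there: 120 mm along x, 100 mm along y, 65 mm tall, about 0.45 kg. Origin at the centre, half-way up. Parcel, foam and core lie side by side across the pan, about 135 mm apart, in any order
- tape_roll: full roll of brown packing tape lying flat on the desk right of the scale, outer diameter 112 mm, 49 mm tall; origin at the centre, half-way up. To be left alone
Not all that is in view belongs to the job. What is shaped like the core but purple is not meant. Leave any green look-alike of the parcel alone.

How it is judged:
At the end, for the whole second after the job is handed in: foam offcut and tape core lie inside the scrap box, centres between its walls and below its rim, no longer tumbling (below 0.15 m/s); the box stands flat on the desk; the parcel rests on the pan within 30 mm of where it was, the tape roll within 30 mm of where it was (x of foam in the frame of box_rim between 0.003 and 0.231 m and y of foam in the frame of box_rim between -0.224 and 0.224 m and z of each of foam, core in the frame of box_rim below 0 m and linear speed of each of foam, core below 0.15 m/s and x of core in the frame of box_rim between 0.003 and 0.231 m and y of core in the frame of box_rim between -0.224 and 0.224 m and angle between box_rim's own z axis and vertical below 0.1 rad and height (world z) of box_rim below 0.095 m and distance of each of parcel, tape_roll from where it was at the start of the episode below 0.03 m and linear speed of parcel below 0.02 m/s); the robot touches nothing.
It fails at once if the parcel is shifted by more than 30 mm (distance of parcel from where it was at the start of the episode above 0.03 m).
It fails at once if the tape roll is shifted by more than 30 mm (distance of tape_roll from where it was at the start of the episode above 0.03 m).
It also fails if it takes over 45 s, if anything falls off the work surface, if the arm or the gripper's body presses on something with over 40 N, if the wrist force passes 120 N, or if a joint passes its speed limit or range.

## Working session

There is one attempt and no reset: what is moved stays moved. The work goes in short steps, each a Python script; the robot and the scene stay as the last script left them, time stands still between calls to the robot, and variables do not carry over. Pictures are saved under pics/ and viewed, at most 10 in all, crops included, and the job is handed in when it is done.

```bash
mkdir -p pics; cat > h.py <<'E'
import numpy as np, cv2
from workcell import bot, hand, kinematics, get_obs, vision, hand_in
def shot(n,f=None):
    c=vision.read_camera(n)
    if f: cv2.imwrite('pics/'+f,c['frame'][:,:,::-1])
    return c
def ray(c,px,z):
    px=np.array(px,float).reshape(-1,1,2)
    u=cv2.undistortPoints(px,np.array(c['intrinsics']),np.array(c['dist'])).reshape(-1,2)
    V=np.array(c['view']);R=V[:3,:3];o=-R.T@V[:3,3]
    d=np.c_[u,np.ones(len(u))]@R
    return o+d*((z-o[2])/d[:,2])[:,None]
def proj(c,P):
    V=np.array(c['view']);r,_=cv2.Rodrigues(V[:3,:3])
    return cv2.projectPoints(np.array(P,float).reshape(-1,1,3),r,V[:3,3],np.array(c['intrinsics']),np.array(c['dist']))[0].reshape(-1,2)
E
python3 - <<'E'
from h import *
for n in('top','scene'):
    c=shot(n,n+'0.png');V=np.array(c['view']);print(n,-V[:3,:3].T@V[:3,3],V[2,:3])
print(get_obs()['time_s'])
E
```

```text
top [ 0.41817398 -0.10914421  1.09967925] [ 0.14386253 -0.00697795 -0.98957308]
scene [1.06796923 0.26283818 1.06979952] [-0.42343548 -0.33451444 -0.84190408]
0.1
```

View pics/top0.png

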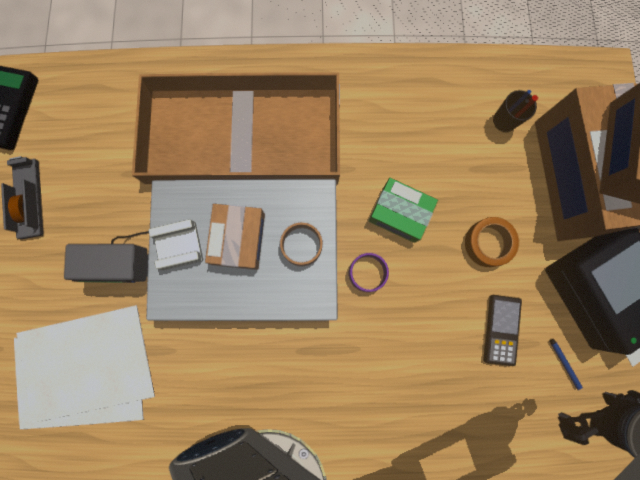

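View pics/scene0.png

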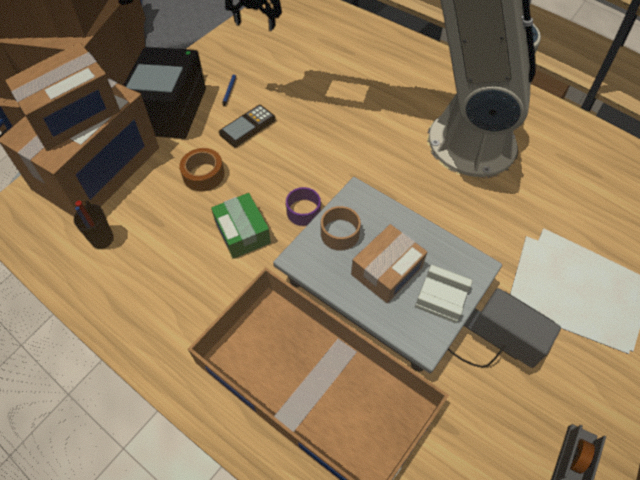

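Top view: the scale pan has corners at about (152,180), (335,180), (337,320) and (147,320). On it are the white foam U at (175,245), the parcel at (235,237) and a brown ring at (301,244). The box is behind the pan at (237,127).

Ring candidates are brown (301,244) on the pan, purple (369,273) on the desk and the thick orange-brown roll (492,242) on the desk. The core is the thin brown one on the pan; the purple one is the decoy and the thick one is the full tape roll. The green carton (404,210) is the parcel look-alike.

```bash
python3 - <<'E'
from h import *
c=shot('top');f=c['frame'];hsv=cv2.cvtColor(f,cv2.COLOR_RGB2HSV)
r=lambda a:np.round(a,3).tolist()
print('pan',r(ray(c,[[152,180],[335,180],[337,320],[147,320]],.1)))
print('box',r(ray(c,[[137,178],[338,178],[338,76],[140,76]],.085)))
def big(m,x0,x1,y0,y1):
    k=np.zeros_like(m);k[y0:y1,x0:x1]=m[y0:y1,x0:x1]
    cs,_=cv2.findContours(k,cv2.RETR_EXTERNAL,cv2.CHAIN_APPROX_NONE)
    return sorted(cs,key=cv2.contourArea)[::-1]
m=((hsv[...,1]>60)*255).astype('uint8')
g=big(m,272,332,215,275)[0];P=ray(c,g.reshape(-1,2),.148)[:,:2].astype('float32')
print('core',cv2.fitEllipse(P),cv2.minEnclosingCircle(P))
s=big(m,200,270,195,280)[0];P=ray(c,s.reshape(-1,2),.165)[:,:2].astype('float32')
print('parcel',cv2.minAreaRect(P))
w=((hsv[...,2]>195)*255).astype('uint8')
for g in big(w,146,206,210,280)[:3]:
    P=ray(c,g.reshape(-1,2),.145)[:,:2].astype('float32');print('foam',cv2.contourArea(g),cv2.minAreaRect(P), r(cv2.boxPoints(cv2.minAreaRect(P))))
v=cv2.resize(f[205:285,140:340],(800,320),interpolation=cv2.INTER_CUBIC)
v2=cv2.resize(w[205:285,140:340],(400,160));cv2.imwrite('pics/crop.png',np.vstack([v[...,::-1],np.hstack([cv2.cvtColor(x,cv2.COLOR_GRAY2BGR) for x in(v2,cv2.resize(m[205:285,140:340],(400,160)))])]))
E
```

```text
pan [[0.674, 0.239, 0.1], [0.668, -0.157, 0.1], [0.372, -0.155, 0.1], [0.375, 0.24, 0.1]]
box [[0.683, 0.279, 0.085], [0.676, -0.164, 0.085], [0.915, -0.17, 0.085], [0.925, 0.285, 0.085]]
core ((0.5261470675468445, -0.08356675505638123), (0.08331096917390823, 0.08501289039850235), 97.36628723144531) ((0.5261532068252563, -0.08440376073122025), 0.04362044483423233)
parcel ((0.5377686023712158, 0.01422223262488842), (0.039812859147787094, 0.12106198817491531), 83.33062744140625)
foam 460.0 ((0.5283238291740417, 0.1621960550546646), (0.03771242871880531, 0.07250791043043137), 9.842487335205078) [[0.5040000081062317, 0.19499999284744263], [0.515999972820282, 0.12300000339746475], [0.5529999732971191, 0.12999999523162842], [0.5410000085830688, 0.20100000500679016]]
foam 104.5 ((0.4989849627017975, 0.159409761428833), (0.010362464934587479, 0.06479134410619736), 13.409750938415527) [[0.4860000014305115, 0.1899999976158142], [0.5009999871253967, 0.12700000405311584], [0.5120000243186951, 0.1289999932050705], [0.4970000088214874, 0.19200000166893005]]
foam 58.0 ((0.5653363466262817, 0.16913647949695587), (0.009570334106683731, 0.05339501425623894), 13.373425483703613) [[0.5550000071525574, 0.1940000057220459], [0.5669999718666077, 0.1420000046491623], [0.5759999752044678, 0.14399999380111694], [0.5640000104904175, 0.19599999487400055]]
```

View pics/crop.png

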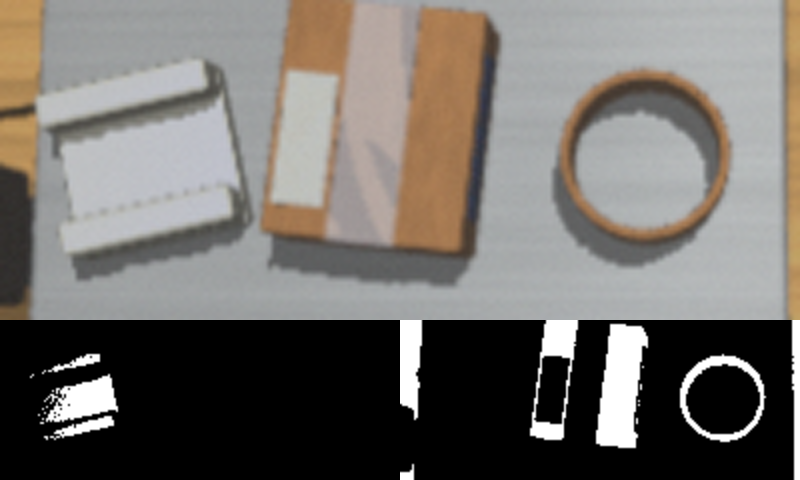

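Confirmed: the core is the thin brown ring at crop (645,155), with a measured diameter of about 86 mm. The foam's near flange top is centred at crop (151,221) and its far flange at (125,92). I'll grasp a wall of each scrap and carry it into the box, foam first.

```bash
cat >> h.py <<'E'
from scipy.spatial.transform import Rotation as Ro
def down(yaw,p):   # tool y along yaw or opposite, whichever keeps joint 6 nearer zero
    best=None
    for a in(yaw,yaw+np.pi):
        y=np.array([np.cos(a),np.sin(a),0]);z=np.array([0,0,-1.])
        q=Ro.from_matrix(np.c_[np.cross(y,z),y,z]).as_quat()
        j=kinematics.solve_ik(p,q)
        if j is not None and(best is None or abs(j[5])<best[0]):best=(abs(j[5]),q,j)
    return best
def carry(g,yaw,zg,drop,zd,op):
    b=down(yaw,[*g,.26]);b2=[kinematics.solve_ik(p,b[1]) for p in([*g,zg],[*drop,.26],[*drop,zd])]
    print(b[2],[x is not None for x in b2]); q=b[1]
    hand.move_gripper(op,20); bot.reach([*g,.26],q)
    bot.servo_line([*g,zg+.05],velocity=.2); bot.servo_line([*g,zg],velocity=.06)
    print('at',get_obs()['position'],get_obs()['wrist_force'])
    hand.move_gripper(0,20); o=get_obs();print('grip',o['gripper_width'],o['grip_force'])
    bot.servo_line([*g,.26],velocity=.12); print('lift',get_obs()['gripper_width'])
    bot.servo_line([*drop,.26],velocity=.2); bot.servo_line([*drop,zd],velocity=.12)
    hand.move_gripper(op); bot.dwell(.2); bot.servo_line([*drop,.28],velocity=.2); print('t',get_obs()['time_s'])
E
python3 - <<'E'
from h import *
c=shot('top')
px=lambda L:np.array(L)/4.+[140,205]-.375
n=ray(c,px([[62,228],[232,190],[240,212],[70,253]]),.145)[:,:2];f=ray(c,px([[38,95],[205,62],[213,88],[45,122]]),.145)[:,:2]
a,b=n.mean(0),f.mean(0);u=b-a;v=(n[0]-n[1])+(n[3]-n[2])+(f[0]-f[1])+(f[3]-f[2])
yaw=np.arctan2(v[1],v[0])-np.pi/2
print(a,b,'sep(exp .067)',np.linalg.norm(u),'flange len',np.linalg.norm(v)/4,'yaw',yaw,np.arctan2(u[1],u[0]))
if abs(np.linalg.norm(u)-.067)<.006 and abs(np.linalg.norm(v)/4-.09)<.01:
    carry(a,yaw,.142,[.765,.16],.075,.04)
shot('top','t1.png')
E
```

```text
[0.49643853 0.16557784] [0.56228032 0.18062065] sep(exp .067) 0.06753834304312466 flange len 0.0879874114749147 yaw 0.20110998297271632 0.2246139032481944
[ 3.19062503e-01  1.51470766e-01  1.79823408e+00 -4.44089210e-16
  1.19188781e+00  1.17952520e-01] [True, True, True]
at [0.49669333 0.16565803 0.14224584] [ 0.19591806 -0.90492421 -0.0592368 ]
grip -5.379546609162114e-05 0.0
lift 5.8560424444697266e-05
t 11.65
```

View pics/t1.png

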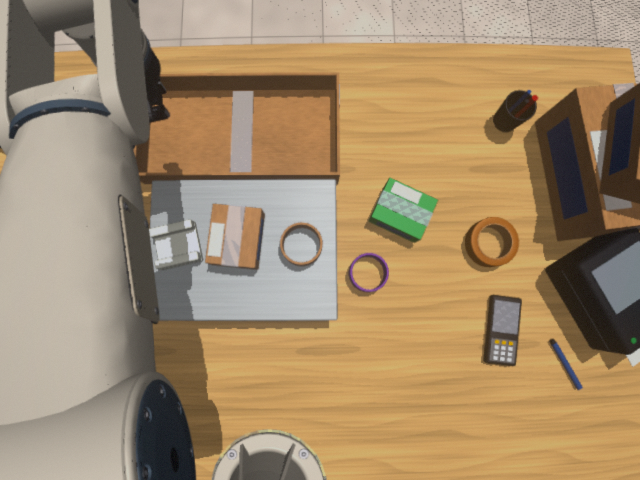

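The foam at (175,245) hasn't moved and the fingers shut to 0, so the grasp missed. I'll stop with the gripper at the grasp pose, before closing, and look from the scene camera.

```bash
python3 - <<'E'
from h import *
c=shot('top');o=get_obs();print(o['position'],o['orientation'],o['gripper_width'],proj(c,[o['position'],[0,0,0.0]]))
g=[.4964,.1656];b=down(.21,[*g,.2])
bot.reach([*g,.2],b[1]); o=get_obs();R=Ro.from_quat(o['orientation']).as_matrix();print(R.round(2).tolist(),bot.tcp_to_tips,o['time_s'],o['gripper_width'])
c=shot('scene');p=np.array(o['position']);P=[p,p+.017*R[:,2],p+R[:,1]*.02,p-R[:,1]*.02]
uv=proj(c,P);print(uv)
f=c['frame'][:,:,::-1].copy()
x,y=uv[0].astype(int);k=f[max(0,y-75):y+75,max(0,x-100):x+100]
cv2.imwrite('pics/s1.png',cv2.resize(k,(800,600),interpolation=cv2.INTER_CUBIC))
E
```

```text
[0.76431832 0.1598276  0.27808376] [ 0.63253842  0.77452778 -0.00107355 -0.00084395] 0.03978193854902584 [[164.87291468 107.64698452]
 [267.58220548 487.02968943]]
[[-0.21, 0.98, 0.0], [0.98, 0.21, 0.0], [0.0, 0.0, -1.0]] 0.017 12.8333 0.039894201873583855
[[454.52223801 259.31983582]
 [452.61685885 263.7504673 ]
 [451.4875405  267.47353387]
 [457.48484084 251.32569894]]
```

View pics/s1.png

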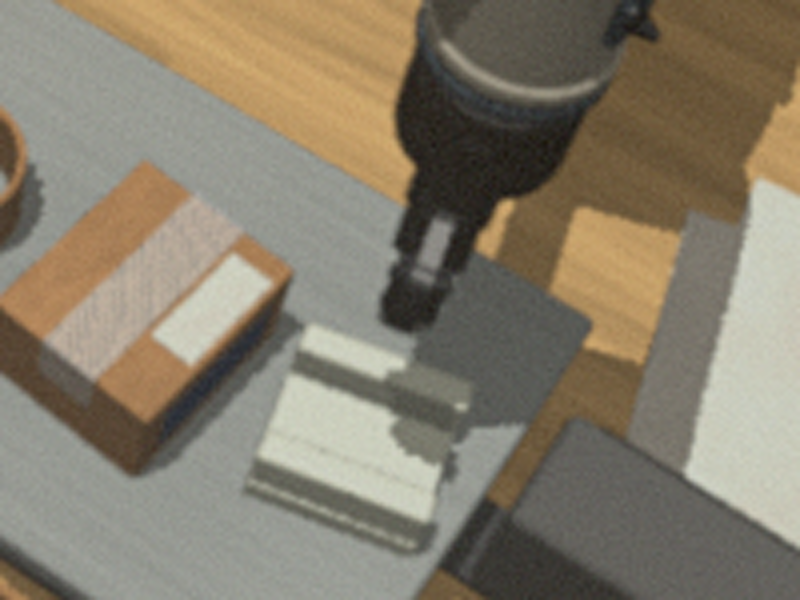

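The gripper is over the pan at crop (405,310). The foam's near flange top runs from (305,340) to (468,392) and its far flange from (262,460) to (432,515). I'll cross-check the flange position from this second view.

```bash
python3 - <<'E'
from h import *
c=shot('scene')
px=lambda L:np.array(L)/4.+[354,184]-.375
L=[[305,325],[470,378],[465,405],[297,357],[275,437],[440,490],[430,530],[252,478]]
for z in(.145,.155):
  P=ray(c,px(L),z);print(z,P.round(3).tolist(),P[:4].mean(0),P[4:].mean(0))
print('top px', proj(shot('top'),[[.4964,.1656,.145],[.5623,.1806,.145]]))
E
```

```text
0.145 [[0.504, 0.125, 0.145], [0.48, 0.209, 0.145], [0.495, 0.214, 0.145], [0.522, 0.132, 0.145], [0.568, 0.146, 0.145], [0.544, 0.227, 0.145], [0.566, 0.233, 0.145], [0.594, 0.149, 0.145]] [0.50023212 0.16996123 0.145     ] [0.56797372 0.18864387 0.145     ]
0.155 [[0.51, 0.127, 0.155], [0.486, 0.209, 0.155], [0.501, 0.215, 0.155], [0.528, 0.133, 0.155], [0.573, 0.147, 0.155], [0.55, 0.227, 0.155], [0.571, 0.234, 0.155], [0.599, 0.15, 0.155]] [0.50637115 0.17096552 0.155     ] [0.57338025 0.18944615 0.155     ]
top px [[177.31294805 259.8403943 ]
 [170.89299134 227.55353783]]
```

Both views agree on the flange position to within 5 mm. The pinch simply didn't hold, so I'll sweep as the task allows: two spread fingers make a stable pushing line behind the foam, squaring it up on the way.

```bash
cat >> h.py <<'E'
def sweep(p0,yaw,mid,end,z,op,up=.25):
    """fingers spread across the push; start p0 behind the thing, via mid (yaw 0) to end, then up"""
    b=down(yaw+np.pi/2,[*p0,up]);q=b[1];q2=(Ro.from_euler('z',-yaw)*Ro.from_quat(q)).as_quat()
    print('ik',b[2][5].round(2),[kinematics.solve_ik(p,o) is not None for p,o in(([*p0,z],q),([*mid,z],q2),([*end,z],q2))])
    bot.reach([*p0,up],q); hand.move_gripper(op,20)
    bot.servo_line([*p0,z],velocity=.15); print('F',get_obs()['wrist_force'].round(1) if hasattr(get_obs()['wrist_force'],'round') else get_obs()['wrist_force'])
    bot.servo_line([*mid,z],q2,velocity=.12); bot.servo_line([*end,z],q2,velocity=.13)
    bot.servo_line([*end,up],velocity=.2); print('t',get_obs()['time_s'])
E
python3 - <<'E'
from h import *
sweep([.452,.160],.21,[.55,.155],[.725,.155],.13,.06)
p=get_obs()['position'];bot.reach([.48,-.084,.27],get_obs()['orientation']);print(get_obs()['time_s'])
shot('top','t2.png')
E
```

```text
ik -1.44 [True, True, True]
F [ 0.2 -0.5 -0.1]
t 18.8667
20.1583
```

View pics/t2.png

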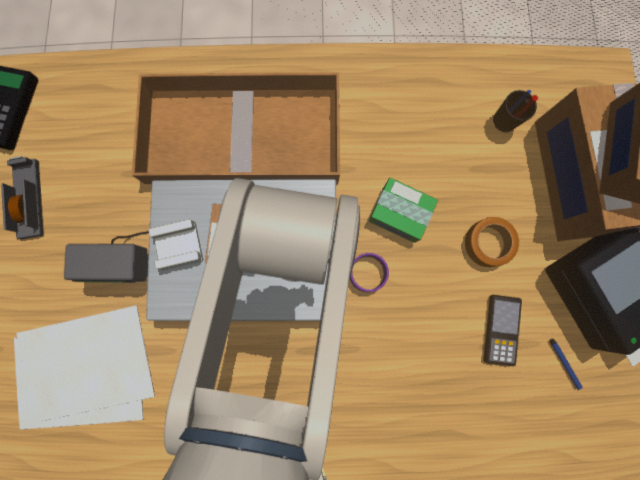

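The foam is again unmoved at (175,245), so the fingers passed without touching it. I'll stop mid-sweep, where contact must happen, and view both cameras.

```bash
python3 - <<'E'
from h import *
b=down(.21+np.pi/2,[.452,.16,.22]);bot.reach([.452,.16,.22],b[1]);bot.servo_line([.452,.16,.13],velocity=.2)
bot.servo_line([.50,.165,.13],velocity=.1)
o=get_obs();print(o['position'],o['wrist_force'],o['gripper_width'],o['time_s'])
R=Ro.from_quat(o['orientation']).as_matrix();p=np.array(o['position']);P=[p,p+.017*R[:,2]+R[:,1]*.03,p+.017*R[:,2]-R[:,1]*.03]
t=[]
for n in('scene','top'):
    c=shot(n);uv=proj(c,P);print(n,uv.round(1).tolist())
    x,y=(440,270) if n=='scene' else(190,240)
    k=c['frame'][y-75:y+75,x-50:x+50,::-1].copy()
    k=cv2.resize(k,(400,600),interpolation=cv2.INTER_CUBIC)
    for u in uv: cv2.circle(k,tuple(int(v) for v in (u-[x-50,y-75])*4),4,(0,0,255),-1)
    t.append(k)
cv2.imwrite('pics/m.png',np.hstack(t))
E
```

```text
[0.49965902 0.16490476 0.13006711] [ 0.08865736  0.37115816 -0.51287005] 0.059808783486090235 22.425
scene [[446.1, 277.2], [458.1, 286.5], [430.8, 275.8]]
top [[179.7, 258.8], [168.0, 262.6], [196.0, 256.3]]
```

View pics/m.png

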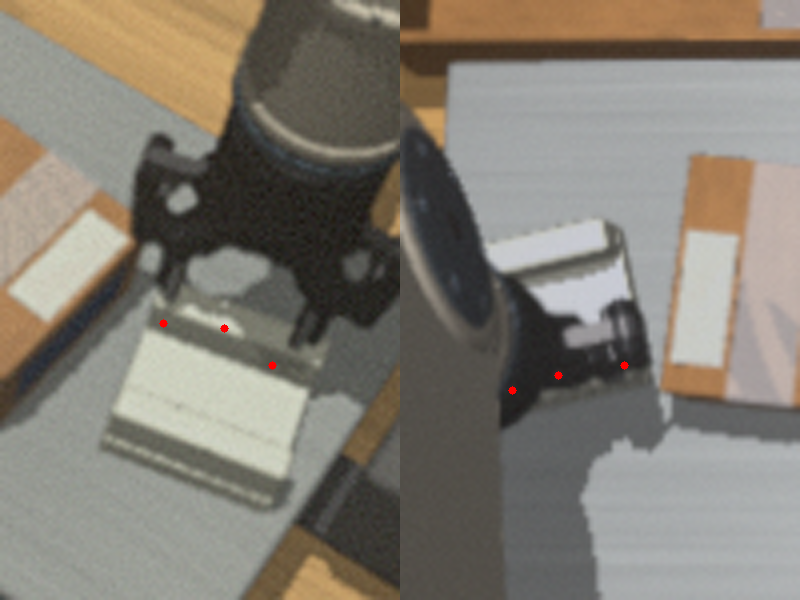

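The fingertips show at crop (170,290) and (305,340), well above the predicted red dots at (163,323) and (272,365). They're hovering over the flange, so they really stand about 20–25 mm higher than the nominal tips. I'll go lower in steps with a force check, then sweep again.

```bash
cat >> h.py <<'E'
def lower(x,y,zs):
    for z in zs:
        bot.servo_line([x,y,z],velocity=.06); f=get_obs()['wrist_force'][2]
        if f>3: z+=.006; bot.servo_line([x,y,z],velocity=.06); break
    print('z',z,'F',f,get_obs()['position']); return z
def push(mid,end,z,q2,lift=.23):
    bot.servo_line([*mid,z],q2,velocity=.13); print('mid',get_obs()['wrist_force'],get_obs()['position'][0])
    bot.servo_line([*end,z],q2,velocity=.15); bot.servo_line([*end,lift],velocity=.25); print('t',get_obs()['time_s'])
E
python3 - <<'E'
from h import *
bot.servo_line([.45,.163,.13],velocity=.15); hand.move_gripper(.05,20)
z=lower(.45,.163,[.118,.112,.107,.104])
q2=(Ro.from_euler('z',-.21)*Ro.from_quat(get_obs()['orientation'])).as_quat()
push([.55,.163],[.715,.163],z,q2)
bot.reach([.44,-.088,.22],q2);c=shot('top');print(get_obs()['time_s'])
b=c['frame'][60:330,100:420,::-1];cv2.imwrite('pics/t3.png',cv2.resize(b,(640,540)))
E
```

```text
z 0.104 F 0.4037669479405313 [0.4499083  0.16296413 0.10387365]
mid [ 0.17485462  0.16711983 -0.18185568] 0.5491423080466061
t 27.1917
28.6333
```

View pics/t3.png

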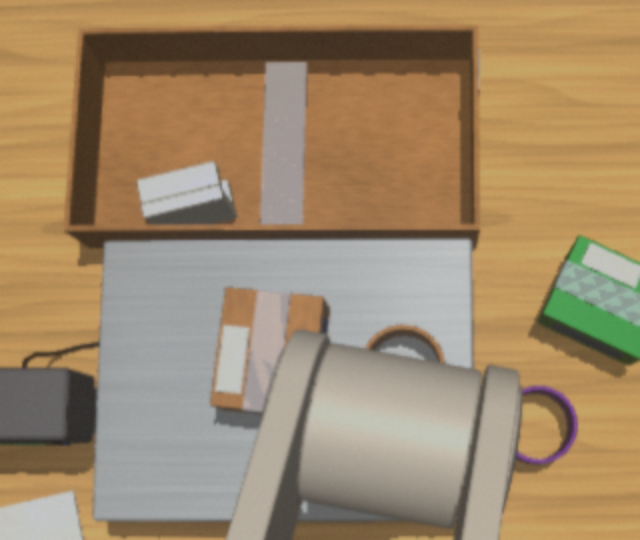

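The foam is in the box, on its side at crop (187,192). The parcel is unmoved and the core is at (405,360). The same sweep works for the core.

```bash
python3 - <<'E'
from h import *
q=get_obs()['orientation']
bot.servo_line([.44,-.088,.12],velocity=.2); z=lower(.44,-.088,[.110,.104])
push([.55,-.088],[.72,-.088],z,q,.25)
bot.reach([.45,-.35,.3],q);c=shot('top');print(get_obs()['time_s'])
b=c['frame'][60:330,100:420,::-1];cv2.imwrite('pics/t4.png',cv2.resize(b,(640,540)))
E
```

```text
z 0.104 F 0.27917314506022384 [ 0.43973793 -0.08797465  0.10375361]
mid [-0.63919972 -0.29000617 -0.04488336] 0.5491663840869376
t 32.8667
34.3333
```

View pics/t4.png

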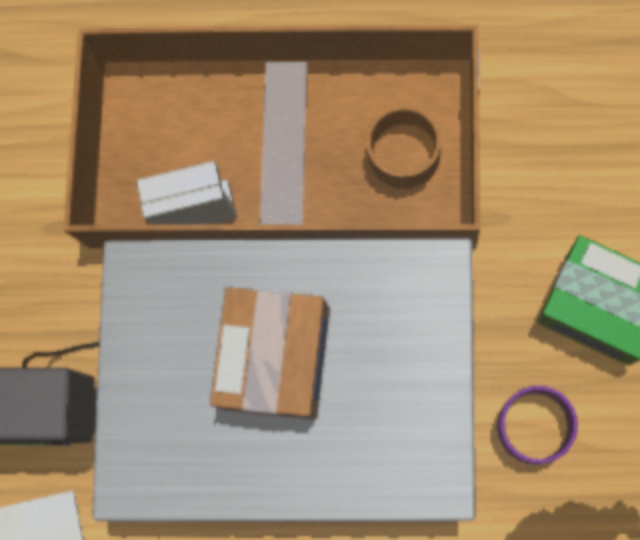

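Both scraps are in the box, foam at (187,192) and core at (403,148), and the parcel hasn't moved. The arm is clear, so I'm handing in.

```bash
python3 -c "
from h import *
print(hand_in())"
```

```text
the job is handed in; nothing more can be done
None
```

The foam offcut and tape core are both in the scrap box, and the parcel, box and tape roll look undisturbed; I handed the job in at about 34 s, and no verdict came back.

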